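# Find the full bottle by weight and stand it on the fold-down ledge

### The job

First fold the hinged ledge on the stand all the way down so that it lies level. Then lift the three look-alike white bottles with blue caps that stand right of it, one by one, to feel which is full, and set only that one gently down, upright, in the middle of the ledge; leave the two empty ones standing on the bench within a few centimetres of where they were, and do not disturb the other things.

Things in the scene. Friction and masses are not known exactly. Their poses are not given: they have to be found in the camera images.
- bottle_a_mid (a point): one of three look-alike closed opaque white plastic bottles, standing to the right of the ledge stand: body 64 mm across; blue screw cap 45 mm across, its side 129 to 150 mm above the foot; 150 mm tall in all. An empty one weighs about 0.12 kg, the full one about 0.58 kg (each within 15 percent); nothing else tells them apart. This point: on the axis half-way up, 75 mm above the foot; z up the axis.
- bottle_b_mid (a point): one of three look-alike closed opaque white plastic bottles, standing to the right of the ledge stand: body 64 mm across; blue screw cap 45 mm across, its side 129 to 150 mm above the foot; 150 mm tall in all. An empty one weighs about 0.12 kg, the full one about 0.58 kg (each within 15 percent); nothing else tells them apart. This point: on the axis half-way up, 75 mm above the foot; z up the axis.
- bottle_c_mid (a point): one of three look-alike closed opaque white plastic bottles, standing to the right of the ledge stand: body 64 mm across; blue screw cap 45 mm across, its side 129 to 150 mm above the foot; 150 mm tall in all. An empty one weighs about 0.12 kg, the full one about 0.58 kg (each within 15 percent); nothing else tells them apart. This point: on the axis half-way up, 75 mm above the foot; z up the axis.
- stand_hinge (a point): middle of the ledge's hinge line, 80 mm above the bench, on a fixed stand (foot plate 150 x 170 x 10 mm; grey upright plate 140 mm wide, front face 12 mm and rear face 22 mm behind the hinge line, top edge 165 mm above the bench). x points from front to rear, y along the hinge, z up; the ledge folds down towards -x
- ledge_edge (a point): middle of the ledge's free edge (aluminium plate 140 mm wide, 6 mm thick), 125 mm from the hinge line. Folded up, it stands about 205 mm above the bench, 40 mm above the upright plate behind it, so a fingertip can reach down behind it and push it forward
- ledge_mid (a point): middle of the ledge's bearing face (thin black rubber mat), 70 mm from the hinge line; down, the face looks up, 80 mm above the bench; folded up, it looks to the rear
- ledge (a joint): fold angle of the ledge (rad): 0 folded up against the stand; 1.57 down and level on its stop, where it carries a full bottle. Damped hinge: stays put up to about 0.15 rad; pushed past 0.4 rad it sinks down by itself in about 2 s
- wash_bottle: bystander: white squeeze bottle with red pointed cap, 68 mm across, 150 mm tall; origin at the centre of its foot, z up
- beaker: bystander: clear plastic beaker, 78 x 88 mm, 94 mm tall; origin at the centre of its foot, z up
- tape_roll: bystander: roll of masking tape lying flat, 104 mm across, 25 mm high; origin at the centre of its underside, z up

How it is judged (in metres and radians):
On the way, in this order (a step that is already met when the one before it is completed fails the run):
1. the ledge is folded fully down while all three bottles still stand on the bench (value of joint ledge above 1.5 rad and height (world z) of each of bottle_a_mid, bottle_b_mid, bottle_c_mid below 0.085 m), for 0.2 s.
2. a bottle is lifted clear of the bench (height (world z) of any of bottle_a_mid, bottle_b_mid, bottle_c_mid above 0.095 m), for 0.1 s.
At the end, for the whole second after the job is handed in: The ledge is down and level (above 1.5 rad); the full bottle stands upright (within 0.1 rad) and at rest on it, pressing on it with over 3.3 N, its axis within 30 mm of the ledge's middle; the two empty bottles stand upright and at rest on the bench, each within 50 mm of where it stood at the start (value of joint ledge above 1.5 rad and angle between each of bottle_a_mid, bottle_b_mid, bottle_c_mid's own z axis and vertical below 0.1 rad and linear speed of each of bottle_a, bottle_b, bottle_c below 0.02 m/s and ((horizontal distance between bottle_a_mid and ledge_mid below 0.03 m and height (world z) of bottle_a_mid between 0.147 and 0.163 m and contact force between bottle_a and ledge above 3.3 N and distance of each of bottle_b_mid, bottle_c_mid from where it was at the start of the episode below 0.05 m) or (horizontal distance between bottle_b_mid and ledge_mid below 0.03 m and height (world z) of bottle_b_mid between 0.147 and 0.163 m and contact force between bottle_b and ledge above 3.3 N and distance of each of bottle_a_mid, bottle_c_mid from where it was at the start of the episode below 0.05 m) or (horizontal distance between bottle_c_mid and ledge_mid below 0.03 m and height (world z) of bottle_c_mid between 0.147 and 0.163 m and contact force between bottle_c and ledge above 3.3 N and distance of each of bottle_a_mid, bottle_b_mid from where it was at the start of the episode below 0.05 m))); the robot touches nothing.
It fails at once if a bottle is banged or dropped on the ledge (over 40 N) (contact force between any of bottle_a, bottle_b, bottle_c and ledge above 40 N).
It fails at once if a bottle is knocked over (angle between any of bottle_a_mid, bottle_b_mid, bottle_c_mid's own z axis and vertical above 0.6 rad).
It fails at once if a bystander is pushed more than 30 mm or tipped (distance of any of wash_bottle, beaker, tape_roll from where it was at the start of the episode above 0.03 m or angle between any of wash_bottle, beaker, tape_roll's own z axis and vertical above 0.3 rad).
It also fails if it takes over 72 s, if anything falls off the work surface, if the arm or the gripper's body presses on something with over 40 N, if the wrist force passes 120 N, or if a joint passes its speed limit or range.

### The arm

A 6-joint arm with a two-finger parallel gripper is mounted at the origin on a cart in front of the work surface, level with it; the furniture and walls round the work are solid. World frame = base frame: x ahead of the robot, y to its left, z up, the work surface at z = 0. Lengths are in m, angles in degrees, forces in N, time in s.
With the tool pointing down it reaches from about 0.375 to 0.9 m from the base axis. Payload 3.1 kg.
Tool frame: the origin (TCP) lies between the finger pads; the fingertips stand 11 mm ahead of it and the grasp point (between the pads) lies 8 mm behind it; z points along the fingers, y is the line along which they close (so a half turn about z gives the same grasp; the last joint's range is limited). The gripper opens to 87 mm and grips with 3 to 60 N. Pads are 19 mm wide; open, the fingers measure 117 mm over their backs; the gripper's body (75 mm by 190 mm) begins 51 mm behind the grasp point.
Start: joints at [-80.644, 30.224, 82.088, -0, 67.689, -10.227], TCP at [0.21, -0.589, 0.234] pointing down, gripper open.
Joint ranges: [-176.69, 176.69], [-43.24, 126.21], [12.49, 139.97], [-82, 262], [0, 151.66], [-163.58, 163.58]. Speed limits (degrees/s): [159.86, 159.86, 180, 180, 180, 180].

### API

Orientations are given as a 3x3 rotation matrix whose columns are the frame's x, y, z axes.
In Python, from rig import bot, viewer, workorder, nets gives the robot as it stands. The module is installed in compiled form; this text tells all that it offers.
- The arm moves only by the tool move_arm, never from a script. Its argument "increments" is a list of rows, each a list of 7 numbers: the shift along the tool's x, y, z normalised to -1 to 1, where 1 is 0.3 m, then the turn, a rotation vector about the tool's x, y, z normalised to -1 to 1, where 1 is pi rad, then the opening, from 0 (shut) to 1 (fully open). In form: [[tx, ty, tz, wx, wy, wz, grip], ...]. A call has 1 to 10 rows; each row is the pose to reach, as a shift and turn from the pose commanded when the call began, along the tool's axes at that moment, turning the shorter way round; what a row does not reach only later rows make up. A row lasts 1/12 s, in which the tool goes at most 41.7 mm and 7.16 degrees, less where a joint would pass 70% of its speed; a pose out of reach is approached as far as the arm can. A call with a number of a shift or a turn outside -1 to 1 is refused whole. A call with a gripper value outside its range is refused whole. The fingers move at their own pace and stop on an object; the grip force is fixed at half the most. Time passes only in rows, so rows that repeat a pose let the fingers close. It gives the time, the measured TCP pose, the force, the opening and the grip force at its end, in the units of the state.
- bot.read_state(): the state, without advancing time (a new reading comes with each control period).
- viewer.capture(name): name is "side" or "top"; returns a dict with "image" (480x640x3 uint8, blue, green, red), "K" (3x3 intrinsics, pixels), "eye" and "orientation" of the camera in the world. Camera axes: x right, y up, looking along -z (the intrinsics and any distortion apply to the point x, -y, -z); pixel columns grow to the right and rows downward; lengths in m; the calibration is good to about 2 mm. A picture is of the moment at which its call begins. There is no depth.
- workorder.hand_in(): hands the job in; it is judged then, once.
Trained networks look in the newest picture that a camera, given by its name, has taken for a name from the list of things; names that differ only in an ending like _2 or _b are one class to them, and where a whole thing is asked for, a point or a joint stands for the part that bears it (a point fixed in the world has none). Each returns a list of dicts, best first, with "conf" (0 to 1); they miss things now and then, are a little off and sometimes report something else, mostly with a low value. They report only what shows in the picture. A call takes as long as a camera call.
- nets.find_in(camera, thing): "location" ([column, row] in pixels, amid what is visible of it).
The state is a dict: "time_s": time; "joint_positions": joint angles; "qvel": joint speeds; "tau": joint torques, N m; "position": TCP position; "tcp_rot": TCP orientation; "force": force on the tool from outside, world axes, zero at the start; "moment": the same for the moment, N m; "opening": opening from 0.0 (shut) to 1.0 (fully open); "grasp_force": force on a finger pad.
Only numpy, scipy, OpenCV 4.12 (cv2) and the standard library are available. Lean on these libraries where they do the work, as an engineer would, in place of code of your own. Each camera call takes 0.05 s, during which the arm holds its last target. There are 200 camera calls.

## Working session

There is one attempt and no reset: what is moved stays moved. The work goes in short steps, Python scripts to look and compute and a tool call to move; the robot and the scene stay as the last step left them, time stands still between calls to the robot, and variables do not carry over. Pictures are saved under pics/ and viewed, at most 10 in all, crops included, and the job is handed in when it is done.

Besides the shell and the picture viewer there is one more tool, called after "Request:" by a JSON object that holds its "fn" and its "kwargs". move_arm: Moves the arm, as the interface text tells. Its arguments: {"type":"object","properties":{"increments":{"type":"array"}},"required":["increments"]}

```bash
mkdir -p pics; cat > h.py <<'E'
import numpy as np, cv2
from rig import bot, viewer, workorder, nets
def ray(c,px):
    K=np.array(c["K"]);R=np.array(c["orientation"])
    d=np.linalg.inv(K)@np.array([px[0],px[1],1.]);return np.array(c["eye"]),R@np.array([d[0],-d[1],-d[2]])
def at_z(c,px,z):
    e,d=ray(c,px);return e+d*(z-e[2])/d[2]
def proj(c,p):
    q=np.array(c["orientation"]).T@(np.array(p)-c["eye"]);q=np.array(c["K"])@[q[0],-q[1],-q[2]];return q[:2]/q[2]
E
python3 - <<'E'
from h import *
np.set_printoptions(precision=4,suppress=True)
for n in("top","side"):
    c=viewer.capture(n);cv2.imwrite(f"pics/{n}0.png",c["image"]);np.savez(f"{n}0.npz",**{k:np.array(v) for k,v in c.items()})
    print(n,{k:np.array(c[k]) for k in c if k!="image"})
    for t in("bottle_a_mid","ledge_edge","ledge_mid","ledge","stand_hinge","wash_bottle","beaker","tape_roll"):
        print(t,[(np.round(d["location"],1).tolist(),round(d["conf"],2)) for d in nets.find_in(n,t)])
print({k:np.round(v,3).tolist() for k,v in bot.read_state().items()})
E
```

```text
top {'K': array([[571.8111,   0.    , 321.8355],
       [  0.    , 571.8111, 245.5898],
       [  0.    ,   0.    ,   1.    ]]), 'eye': array([-0.1129, -0.2836,  1.7711]), 'orientation': array([[ 0.4887,  0.7886, -0.3731],
       [-0.8724,  0.4475, -0.1967],
       [ 0.0118,  0.4217,  0.9067]])}
bottle_a_mid [([345.6, 273.1], 0.72)]
ledge_edge [([262.2, 228.1], 0.89), ([366.2, 243.3], 0.65), ([457.3, 332.5], 0.54)]
ledge_mid [([258.8, 225.6], 0.88)]
ledge [([264.4, 227.2], 0.62)]
stand_hinge [([266.5, 238.2], 0.71)]
wash_bottle [([367.6, 244.5], 0.66)]
beaker [([457.6, 333.2], 0.89), ([263.1, 224.6], 0.67)]
tape_roll [([180.9, 219.0], 0.64), ([262.3, 227.0], 0.45)]
side {'K': array([[524.5487,   0.    , 322.6038],
       [  0.    , 524.5487, 236.9685],
       [  0.    ,   0.    ,   1.    ]]), 'eye': array([0.3699, 1.482 , 1.2007]), 'orientation': array([[-0.9891,  0.0903, -0.1168],
       [-0.1476, -0.5926,  0.7919],
       [ 0.0023,  0.8004,  0.5994]])}
bottle_a_mid [([340.5, 237.2], 0.74), ([332.1, 210.2], 0.59)]
ledge_edge [([336.5, 271.8], 0.69)]
ledge_mid [([337.5, 265.0], 0.69)]
ledge [([335.6, 268.2], 0.7), ([340.3, 237.6], 0.7)]
stand_hinge [([338.0, 237.4], 0.53)]
wash_bottle [([298.8, 234.3], 0.95), ([335.7, 267.9], 0.69)]
beaker [([345.6, 184.6], 0.78), ([336.8, 270.3], 0.64)]
tape_roll [([350.9, 388.7], 0.91)]
{'time_s': 0.9, 'joint_positions': [-80.643, 30.222, 82.088, 0.002, 67.688, -10.226], 'qvel': [-0.064, 0.133, 0.021, -0.018, -0.079, -0.016], 'tau': [-0.001, -44.0, -17.699, 0.063, 0.05, -0.0], 'position': [0.21, -0.589, 0.234], 'tcp_rot': [[0.942, 0.335, 0.0], [0.335, -0.942, -0.0], [0.0, 0.0, -1.0]], 'force': [0.139, -0.581, -0.143], 'moment': [0.032, 0.008, -0.013], 'grasp_force': 0.0, 'opening': 1.005}
```

```bash
python3 - <<'E'
import cv2
a=cv2.imread("pics/top0.png")[170:380,140:520];cv2.imwrite("pics/tc.png",cv2.resize(a,None,fx=2,fy=2,interpolation=cv2.INTER_CUBIC))
a=cv2.imread("pics/side0.png")[160:340,220:480];cv2.imwrite("pics/sc.png",cv2.resize(a,None,fx=3,fy=3,interpolation=cv2.INTER_CUBIC))
E
```

```text
(no output)
```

View pics/tc.png

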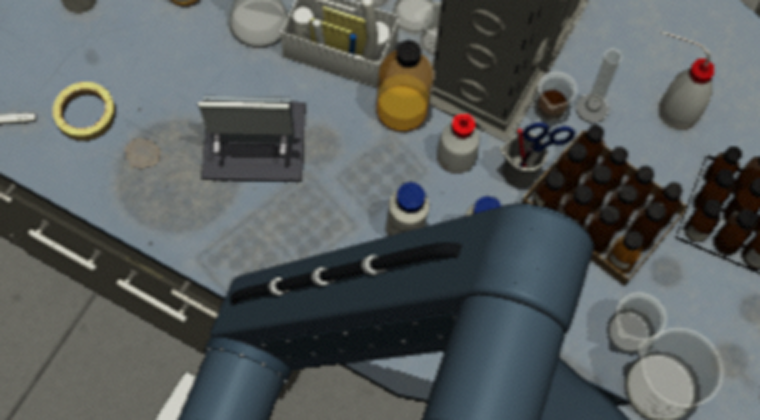

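View pics/sc.png

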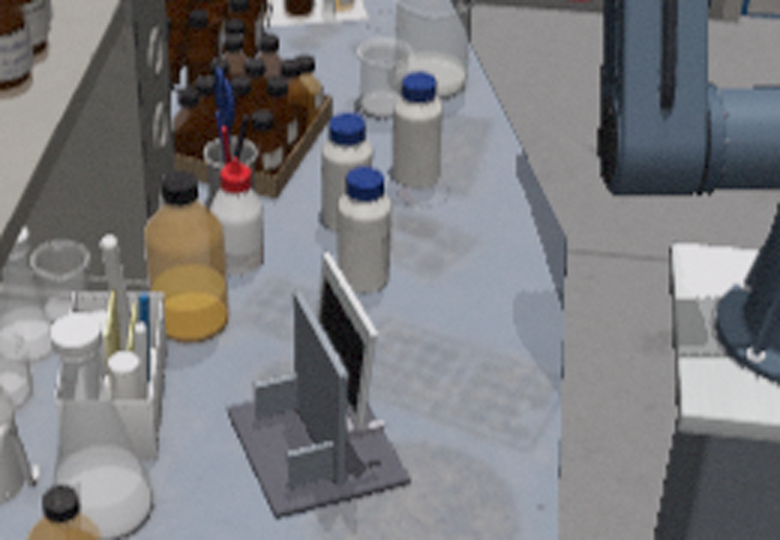

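Top crop: ledge stand with folded-up ledge (top edge at crop (201,102)–(292,107)), tape left, wash bottle (460,145), two blue caps visible (410,197), (487,208), the third under the arm. Side crop: all three blue-capped bottles (caps at (365,183), (348,129), (418,86)), stand seen from behind with ledge edge (325,257)–(374,338).

```bash
cat >> h.py <<'E'
from scipy.optimize import least_squares
def cyl(x,y,z0,z1,r):
    t=np.linspace(0,2*np.pi,40);return np.array([[x+r*np.cos(a),y+r*np.sin(a),z] for z in(z0,z1) for a in t])
def cap_centroid(c,x,y,z0=.129,z1=.150,r=.0225):
    p=np.array([proj(c,q) for q in cyl(x,y,z0,z1,r)],np.float32);m=cv2.moments(cv2.convexHull(p));return np.array([m["m10"],m["m01"]])/m["m00"]
def blues(c,amin=20):
    hsv=cv2.cvtColor(c["image"],cv2.COLOR_BGR2HSV)
    m=((hsv[...,0]>105)&(hsv[...,0]<125)&(hsv[...,1]>160)).astype(np.uint8)
    n,l,s,ce=cv2.connectedComponentsWithStats(m)
    return [(s[i,4],s[i,:4].tolist(),ce[i]) for i in range(1,n) if s[i,4]>amin]
def solve_cap(c,px,dz=0):
    return least_squares(lambda v:cap_centroid(c,*v,.129+dz,.15+dz)-px,at_z(c,px,.14+dz)[:2]).x
E
python3 - <<'E'
from h import *
np.set_printoptions(precision=4,suppress=True)
T=dict(np.load("top0.npz"));S=dict(np.load("side0.npz"))
for n,c in(("top",T),("side",S)):
    for a,b,ce in blues(c): 
        xy=solve_cap(c,ce); hull=np.array([proj(c,q) for q in cyl(*xy,.129,.15,.0225)],np.float32)
        print(n,a,b,ce,xy,"exp area",cv2.contourArea(cv2.convexHull(hull)))
def tp(x,y):return(140+x/2,170+y/2)
def sp(x,y):return(220+x/3,160+y/3)
for z,l in((.205,[(201,102),(292,107)]),(.01,[(202,178),(303,179),(305,103)])):
    for q in l: print("top",z,q,at_z(T,tp(*q),z))
for z,l in((.205,[(325,257),(374,338)]),(.165,[(297,293),(343,378)]),(.01,[(229,410),(279,514),(409,479)])):
    for q in l: print("side",z,q,at_z(S,sp(*q),z))
for nme,c,px,z in(("wash",T,(367.6,244.5),.09),("wash",S,(298.8,234.3),.09),("beakerT",T,(457.6,333.2),.047),("beakerS",S,(345.6,184.6),.047),("tape",T,(180.9,219),.0125),("tape",S,(350.9,388.7),.0125)): print(nme,at_z(c,px,z))
E
```

```text
top 55 [263, 109, 7, 9] [265.8364 113.2364] [0.9097 0.4932] exp area 152.03937274497002
top 107 [167, 142, 11, 12] [171.7944 147.3084] [0.6284 0.6957] exp area 165.41157347743865
top 32 [118, 229, 12, 4] [123.9688 230.2188] [0.2957 0.6426] exp area 193.90830654115416
top 140 [339, 262, 13, 14] [344.8857 268.1214] [ 0.5267 -0.0291] exp area 191.2862452068366
top 57 [378, 269, 11, 7] [382.7018 271.9649] [ 0.5729 -0.1367] exp area 193.30945833865553
side 44 [291, 185, 7, 15] [294.4773 192.1591] [ 0.7246 -0.1855] exp area 113.47961165593006
side 55 [355, 185, 10, 9] [359.8182 188.7636] [ 0.4808 -0.2477] exp area 110.89658812340349
side 67 [331, 198, 10, 10] [335.5821 203.194 ] [ 0.56   -0.1331] exp area 121.75111785670742
side 77 [336, 216, 12, 11] [341.3377 221.4416] [ 0.525 -0.02 ] exp area 136.42643855931237
side 595 [20, 346, 36, 31] [ 37.9849 361.6084] [1.2179 0.7156] exp area 314.1083421560179
side 208 [257, 376, 17, 19] [264.5769 385.1779] [0.6278 0.7003] exp area 318.6361565096304
side 79 [377, 431, 12, 16] [382.443  438.3924] [0.334  0.8014] exp area 398.5902314647101
top 0.205 (201, 102) [0.4809 0.3147 0.205 ]
top 0.205 (292, 107) [0.5426 0.1886 0.205 ]
top 0.01 (202, 178) [0.4348 0.3101 0.01  ]
top 0.01 (303, 179) [0.5167 0.162  0.01  ]
top 0.01 (305, 103) [0.642  0.2319 0.01  ]
side 0.205 (325, 257) [0.5397 0.2084 0.205 ]
side 0.205 (374, 338) [0.475 0.328 0.205]
side 0.165 (297, 293) [0.5669 0.2223 0.165 ]
side 0.165 (343, 378) [0.5024 0.3455 0.165 ]
side 0.01 (229, 410) [0.6389 0.2458 0.01  ]
side 0.01 (279, 514) [0.5599 0.3888 0.01  ]
side 0.01 (409, 479) [0.4338 0.3201 0.01  ]
wash [ 0.6557 -0.0462  0.09  ]
wash [0.6723 0.0118 0.09  ]
beakerT [ 0.5428 -0.4241  0.047 ]
beakerS [ 0.553  -0.4227  0.047 ]
tape [0.4589 0.5712 0.0125]
tape [0.4233 0.5833 0.0125]
```

```bash
python3 - <<'E'
from h import *
T=cv2.imread("pics/top0.png")[212:268,232:300];S=cv2.imread("pics/side0.png")[240:336,288:364]
a=cv2.resize(T,None,fx=6,fy=6,interpolation=cv2.INTER_NEAREST);b=cv2.resize(S,None,fx=5,fy=5,interpolation=cv2.INTER_NEAREST)
o=np.zeros((480,408+380,3),np.uint8);o[:336,:408]=a;o[:480,408:]=b
cv2.imwrite("pics/stand.png",o)
np.set_printoptions(precision=4,suppress=True)
Tc=dict(np.load("top0.npz"));Sc=dict(np.load("side0.npz"))
def tri(pt,ps):
    return least_squares(lambda v:np.r_[proj(Tc,v)-pt,proj(Sc,v)-ps],[.5,.1,.1])
for c,rois in((Tc,[(335,258,360,285)]),(Sc,[(330,212,350,232),(326,194,346,212),(350,180,370,197)])):
    hsv=cv2.cvtColor(c["image"],cv2.COLOR_BGR2HSV)
    for x0,y0,x1,y1 in rois:
        h=hsv[y0:y1,x0:x1];m=(h[...,1]>110)&(h[...,0]>100)&(h[...,0]<130)
        ys,xs=np.nonzero(m);ce=np.array([xs.mean()+x0,ys.mean()+y0]);print(m.sum(),ce,xs.min()+x0,xs.max()+x0,ys.min()+y0,ys.max()+y0,solve_cap(c,ce))
for pt,ps in(((344.9,268.1),(341.3,221.4)),((367.6,244.5),(298.8,234.3)),((457.6,333.2),(345.6,184.6)),((180.9,219),(350.9,388.7))):
    r=tri(pt,ps);print(r.x,r.fun)
E
```

```text
154 [344.9091 267.961 ] 339 351 261 275 [ 0.5272 -0.0289]
111 [341.3874 220.9459] 336 347 216 226 [ 0.5252 -0.0231]
100 [335.08 202.51] 330 340 198 207 [ 0.5624 -0.1374]
88 [359.1705 188.6932] 354 364 184 193 [ 0.4833 -0.2479]
[ 0.5274 -0.0282  0.1345] [-0.233   0.3243 -0.4081 -0.2012]
[ 0.679  -0.0405  0.0482] [ 0.6278 -0.9456  1.1056  0.5946]
[ 0.5478 -0.425   0.0429] [ 0.5916 -0.8476  1.251   0.6373]
[0.4373 0.5751 0.0075] [-4.2532  4.9924 -4.8438 -1.9286]
```

View pics/stand.png

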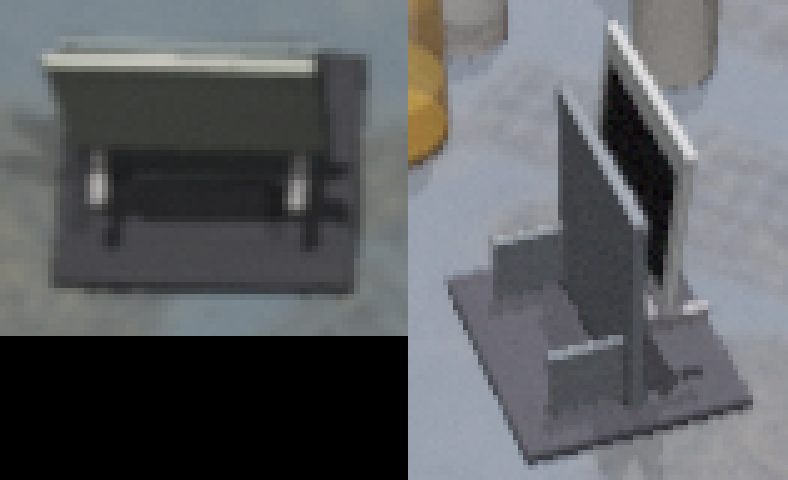

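```bash
python3 - <<'E'
from h import *
np.set_printoptions(precision=4,suppress=True)
T=dict(np.load("top0.npz"));S=dict(np.load("side0.npz"))
tp=lambda u,v:np.array([232+u/6-.5,212+v/6-.5]);sp=lambda u,v:np.array([288+(u-408)/5-.5,240+v/5-.5])
L=.07;F='F'
obs=[(T,tp(43,54),(0,L,.205)),(T,tp(317,58),(0,-L,.205)),(T,tp(43,70),(-.006,L,.205)),(T,tp(317,73),(-.006,-L,.205)),
(S,sp(608,28),(0,-L,.205)),(S,sp(683,160),(0,L,.205)),(S,sp(615,22),(-.006,-L,.205)),(S,sp(697,153),(-.006,L,.205)),
(S,sp(557,90),(.022,-L,.165)),(S,sp(634,226),(.022,L,.165)),(S,sp(643,218),(.012,L,.165)),
(T,tp(50,283),(F,-.075,.085,.01)),(T,tp(355,288),(F,-.075,-.085,.01)),(T,tp(368,57),(F,.075,-.085,.01)),
(S,sp(446,282),(F,.075,-.085,.01)),(S,sp(530,458),(F,.075,.085,.01)),(S,sp(752,400),(F,-.075,.085,.01))]
def res(p,o=obs):
    hx,hy,w,f=p;r=[]
    for c,px,q in o:
        x,y,z=(q[1]+f,q[2],q[3]) if q[0]=='F' else q
        r.append(proj(c,[hx+np.cos(w)*x-np.sin(w)*y,hy+np.sin(w)*x+np.cos(w)*y,z])-px)
    return np.array(r)
for o in(obs,[a for a in obs if a[0] is T],[a for a in obs if a[0] is S]):
    s=least_squares(lambda p:res(p,o).ravel(),[.5,.25,.5,0],loss="soft_l1");print(s.x,np.degrees(s.x[2]))
    if o is obs:print(res(s.x))
hx,hy,w,f=s.x
E
```

```text
[0.5139 0.2612 0.4882 0.0291] 27.971241661213295
[[-0.4026 -0.7343]
 [-0.6199 -0.2468]
 [-0.5667 -1.6697]
 [-0.7186 -1.014 ]
 [-1.0122 -1.4079]
 [ 0.2917 -0.1478]
 [-0.6011 -0.5961]
 [-0.5894  0.808 ]
 [ 2.5278 -2.3257]
 [ 2.7862 -1.4048]
 [ 4.1575 -0.5566]
 [-0.1755  0.0062]
 [-0.3501  0.455 ]
 [-0.5396 -0.7308]
 [-0.1904 -1.6884]
 [-0.6723 -0.8911]
 [ 0.2834 -1.0497]]
[0.512  0.2582 0.4905 0.0319] 28.101776017965125
[0.515  0.2659 0.4879 0.0268] 27.955545012614444
```

```bash
cat >> h.py <<'E'
from scipy.spatial.transform import Rotation as Ro
def inc(pos,yaw=None,s=None):
    """increment (normalised) to get TCP to pos, pointing down with tool-x at yaw deg"""
    s=s or bot.read_state();R=np.array(s["tcp_rot"]);d=R.T@(np.array(pos)-s["position"])/.3
    w=np.zeros(3)
    if yaw is not None:
        c,k=np.cos(np.radians(yaw)),np.sin(np.radians(yaw));G=np.array([[c,k,0],[k,-c,0],[0,0,-1.]])
        w=Ro.from_matrix(R.T@G).as_rotvec()/np.pi
    return np.round(np.r_[d,w],3)
def st():
    s=bot.read_state();print("t",round(s["time_s"],2),"pos",np.round(s["position"],4),"F",np.round(s["force"],2),"M",np.round(s["moment"],2),"open",round(s["opening"],3),"gf",round(s["grasp_force"],2),"yaw",round(np.degrees(np.arctan2(s["tcp_rot"][1][0],s["tcp_rot"][0][0])),1),"q",np.round(s["joint_positions"],0))
E
python3 - <<'E'
from h import *
np.set_printoptions(precision=4,suppress=True)
T=dict(np.load("top0.npz"));S=dict(np.load("side0.npz"))
tri=lambda pt,ps:least_squares(lambda v:np.r_[proj(T,v)-pt,proj(S,v)-ps],[.6,.1,.1])
print("amber cap",tri((140+407/2,170+47/2),(220+181/3,160+180/3)).x)
h=np.array([.513,.261]);ux=np.array([np.cos(np.radians(28)),np.sin(np.radians(28))])
for f in(.04,-.06):print(f,h+f*ux)
print(inc([*(h+.04*ux),.29],28), inc([.37,-.15,.28],28))
E
```

```text
amber cap [0.7216 0.0863 0.2009]
0.04 [0.5483 0.2798]
-0.06 [0.46   0.2328]
[ 2.034 -2.349 -0.188  0.    -0.    -0.047] [ 0.994 -1.199 -0.155  0.    -0.    -0.047]
```

Request:
{"fn": "move_arm", "kwargs": {"increments": [[0.82, -0.99, -0.19, 0, 0, -0.047, 0], [0.82, -0.99, -0.19, 0, 0, -0.047, 0], [0.82, -0.99, -0.19, 0, 0, -0.047, 0], [0.82, -0.99, -0.19, 0, 0, -0.047, 0], [0.82, -0.99, -0.19, 0, 0, -0.047, 0], [0.82, -0.99, -0.19, 0, 0, -0.047, 0], [0.82, -0.99, -0.19, 0, 0, -0.047, 0], [0.82, -0.99, -0.19, 0, 0, -0.047, 0], [0.82, -0.99, -0.19, 0, 0, -0.047, 0], [0.82, -0.99, -0.19, 0, 0, -0.047, 0]]}}

```text
time_s: 1.73
position: [0.3419, -0.2216, 0.2912]
tcp_rot: [[0.881, 0.473, 0.001], [0.473, -0.881, 0.002], [0.001, -0.002, -1.0]]
force: [-0.2, -0.1, -0.3]
opening: 0.322
grasp_force: 0.0
```

```bash
python3 - <<'E'
from h import *
st();print(inc([.5483,.2798,.29],28))
E
```

```text
t 1.73 pos [ 0.3419 -0.2216  0.2912] F [-0.21 -0.1  -0.25] M [-0.    0.02  0.02] open 0.322 gf 0.0 yaw 28.2 q [-49.   8. 107.   0.  65.  13.]
[ 1.396e+00 -1.148e+00  8.000e-03 -1.000e-03 -0.000e+00  1.000e-03]
```

Request:
{"fn": "move_arm", "kwargs": {"increments": [[1, -0.82, 0, 0, 0, 0, 0], [1, -0.82, 0, 0, 0, 0, 0], [1, -0.82, 0, 0, 0, 0, 0], [1, -0.82, 0, 0, 0, 0, 0], [1, -0.82, 0, 0, 0, 0, 0], [1, -0.82, 0, 0, 0, 0, 0], [1, -0.82, 0, 0, 0, 0, 0], [1, -0.82, 0, 0, 0, 0, 0], [1, -0.82, 0, 0, 0, 0, 0], [1, -0.82, 0, 0, 0, 0, 0]]}}

```text
time_s: 2.57
position: [0.4927, 0.1364, 0.2909]
tcp_rot: [[0.881, 0.474, 0.003], [0.474, -0.881, 0.002], [0.004, -0.001, -1.0]]
force: [0.1, -1.1, 0.4]
opening: 0.004
grasp_force: 0.0
```

Request:
{"fn": "move_arm", "kwargs": {"increments": [[0.396, -0.328, 0, 0, 0, 0, 0], [0.396, -0.328, 0, 0, 0, 0, 0], [0.396, -0.328, 0, 0, 0, 0, 0], [0.396, -0.328, 0, 0, 0, 0, 0], [0.396, -0.328, 0, 0, 0, 0, 0], [0.396, -0.328, 0, 0, 0, 0, 0]]}}

```text
time_s: 3.07
position: [0.5494, 0.2751, 0.29]
tcp_rot: [[0.881, 0.472, -0.001], [0.472, -0.881, -0.001], [-0.001, 0.0, -1.0]]
force: [-0.0, -0.8, -1.8]
opening: 0.004
grasp_force: 0.0
```

```bash
python3 - <<'E'
from h import *
st();print(inc([.5483,.2798,.19],28))
c=viewer.capture("side");T=viewer.capture("top")
np.savez("top1.npz",**{k:np.array(v) for k,v in T.items()})
a=cv2.resize(c["image"][170:330,270:380],None,fx=3.5,fy=3.5,interpolation=cv2.INTER_CUBIC)
b=cv2.resize(T["image"][180:320,225:420],None,fx=2,fy=2,interpolation=cv2.INTER_CUBIC)
o=np.zeros((560,790,3),np.uint8);o[:a.shape[0],:a.shape[1]]=a;o[:b.shape[0],395:395+b.shape[1]]=b
cv2.imwrite("pics/pre.png",o)
for b in blues(T):
    if 330<b[2][0]<430 and b[2][1]>240: print(b,solve_cap(T,b[2]))
E
```

```text
t 3.07 pos [0.5494 0.2751 0.29  ] F [-0.04 -0.78 -1.78] M [-0.06 -0.04 -0.02] open 0.004 gf 0.0 yaw 28.2 q [16. 26. 80. -0. 74. 78.]
[ 0.005 -0.016  0.333  0.     0.     0.001]
(np.int32(135), [339, 262, 13, 13], array([344.85185185, 267.91851852])) [ 0.52720438 -0.02867879]
(np.int32(138), [377, 269, 13, 14], array([383.16666667, 275.27536232])) [ 0.56376261 -0.14290924]
(np.int32(147), [399, 307, 13, 15], array([404.93197279, 313.85034014])) [ 0.48482826 -0.25527923]
```

View pics/pre.png

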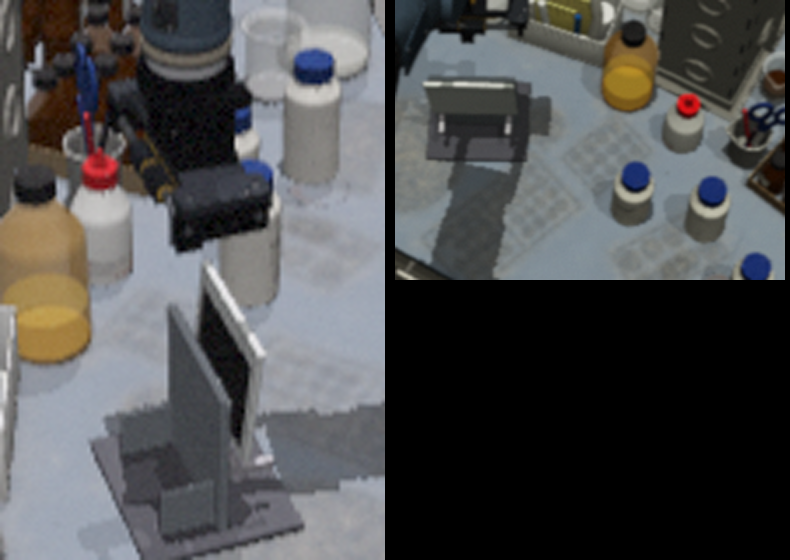

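The picture shows the closed gripper above and near the ledge, ledge still up (side crop edge (205,270)–(265,355)); three blue caps free in top view.

```bash
python3 - <<'E'
from h import *
T=dict(np.load("top1.npz"));S=dict(np.load("side0.npz"))
p=np.array([.5494,.2751,.29])
for n,dz in(("tip",-.011),("tcp",0),("grasp",.008),("body",.059),("flange",.15)):
    q=p+[0,0,dz];a=proj(S,q);b=proj(T,q);print(n,(a-[270,170])*3.5,(b-[225,180])*2+[395,0])
E
```

```text
tip [182.28134846 242.03467307] [467.38232023  35.42527049]
tcp [182.30385917 231.45108195] [466.75835011  31.74324378]
grasp [182.32035344 223.69616552] [466.29993531  29.03815346]
body [182.42800503 173.0829074 ] [463.28259162  11.23290994]
flange [182.63150181  77.40726427] [457.4554904  -23.15261829]
```

Request:
{"fn": "move_arm", "kwargs": {"increments": [[0, 0, 0.1, 0, 0, 0, 0], [0, 0, 0.2, 0, 0, 0, 0], [0, 0, 0.28, 0, 0, 0, 0], [0, 0, 0.333, 0, 0, 0, 0], [0, 0, 0.333, 0, 0, 0, 0]]}}

```text
time_s: 3.58
position: [0.5464, 0.2715, 0.1871]
tcp_rot: [[0.884, 0.468, -0.009], [0.468, -0.884, -0.003], [-0.009, -0.001, -1.0]]
force: [0.4, -0.9, -1.2]
opening: 0.006
grasp_force: 0.0
```

Request:
{"fn": "move_arm", "kwargs": {"increments": [[-0.04, 0, 0, 0, 0, 0, 0], [-0.08, 0, 0, 0, 0, 0, 0], [-0.12, 0, 0, 0, 0, 0, 0], [-0.16, 0, 0, 0, 0, 0, 0], [-0.2, 0, 0, 0, 0, 0, 0], [-0.24, 0, 0, 0, 0, 0, 0], [-0.28, 0, 0, 0, 0, 0, 0], [-0.32, 0, 0, 0, 0, 0, 0], [-0.35, 0, 0, 0, 0, 0, 0], [-0.35, 0, 0, 0, 0, 0, 0]]}}

```text
time_s: 4.42
position: [0.4551, 0.2236, 0.1917]
tcp_rot: [[0.883, 0.469, -0.001], [0.469, -0.883, -0.0], [-0.001, 0.0, -1.0]]
force: [0.1, -0.4, -0.5]
opening: 0.003
grasp_force: 0.0
```

```bash
python3 - <<'E'
from h import *
st()
c=viewer.capture("side")
cv2.imwrite("pics/push.png",cv2.resize(c["image"][190:340,270:400],None,fx=3,fy=3,interpolation=cv2.INTER_CUBIC))
E
```

```text
t 4.42 pos [0.4551 0.2236 0.1917] F [ 0.07 -0.39 -0.52] M [ 0.06 -0.06  0.04] open 0.003 gf 0.0 yaw 28.0 q [ 14.  25. 101.  -0.  54.  76.]
```

View pics/push.png

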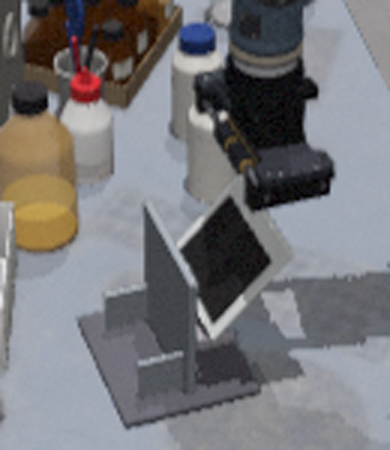

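The ledge is well past its tipping angle (mat facing up-left, around crop (230,255)) and sinking; I raise and go above the nearest bottle.

Request:
{"fn": "move_arm", "kwargs": {"increments": [[0, 0, -0.12, 0, 0, 0, 0.3], [0, 0, -0.24, 0, 0, 0, 0.7], [0, 0.05, -0.24, 0, 0, 0, 1], [-0.181, 0.846, -0.243, 0, 0, 0, 1], [-0.181, 0.846, -0.243, 0, 0, 0, 1], [-0.181, 0.846, -0.243, 0, 0, 0, 1], [-0.181, 0.846, -0.243, 0, 0, 0, 1], [-0.181, 0.846, -0.243, 0, 0, 0, 1], [-0.181, 0.846, -0.243, 0, 0, 0, 1], [-0.181, 0.846, -0.243, 0, 0, 0, 1]]}}

```text
time_s: 5.3
position: [0.5321, -0.0317, 0.2645]
tcp_rot: [[0.886, 0.464, 0.006], [0.464, -0.886, -0.004], [0.003, 0.007, -1.0]]
force: [-0.2, -0.0, 0.5]
opening: 0.684
grasp_force: 0.0
```

Request:
{"fn": "move_arm", "kwargs": {"increments": [[0, 0, 0, 0, 0, 0, 1], [0, 0, 0, 0, 0, 0, 1]]}}

```text
time_s: 5.47
position: [0.5283, -0.0246, 0.2636]
tcp_rot: [[0.883, 0.469, -0.0], [0.469, -0.883, 0.001], [0.0, -0.001, -1.0]]
force: [-0.5, -0.5, -0.1]
opening: 0.837
grasp_force: 0.0
```

```bash
python3 - <<'E'
from h import *
st();print(inc([.526,-.026,.138],28))
c=viewer.capture("side");T=viewer.capture("top")
np.savez("top2.npz",**{k:np.array(v) for k,v in T.items()});np.savez("side2.npz",**{k:np.array(v) for k,v in c.items()})
a=cv2.resize(c["image"][190:340,270:400],None,fx=3,fy=3,interpolation=cv2.INTER_CUBIC)
b=cv2.resize(T["image"][205:285,220:350],None,fx=3,fy=3,interpolation=cv2.INTER_CUBIC)
o=np.zeros((450,780,3),np.uint8);o[:450,:390]=a;o[:240,390:]=b
cv2.imwrite("pics/down.png",o)
E
```

```text
t 5.47 pos [ 0.5283 -0.0246  0.2636] F [-0.46 -0.54 -0.12] M [ 0.03 -0.01  0.04] open 0.837 gf 0.0 yaw 28.0 q [-15.  21.  94.   0.  66.  47.]
[-0.009  0.001  0.419 -0.    -0.    -0.   ]
```

View pics/down.png

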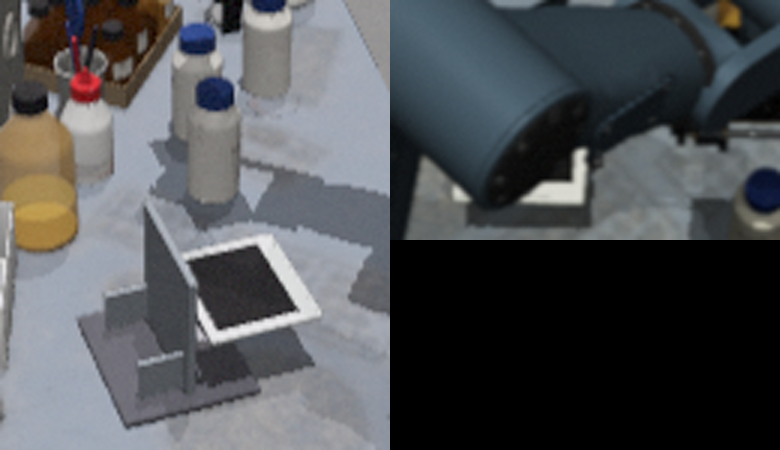

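Ledge is almost level (mat facing up, side crop around (240,290)); bottles all stand. Descending on bottle A.

Request:
{"fn": "move_arm", "kwargs": {"increments": [[0, 0, 0.08, 0, 0, 0, 1], [-0.009, 0, 0.18, 0, 0, 0, 1], [-0.009, 0, 0.28, 0, 0, 0, 1], [-0.009, 0, 0.36, 0, 0, 0, 1], [-0.009, 0, 0.42, 0, 0, 0, 1], [-0.009, 0, 0.42, 0, 0, 0, 1], [-0.009, 0, 0.42, 0, 0, 0, 1]]}}

```text
time_s: 6.15
position: [0.5252, -0.0244, 0.1371]
tcp_rot: [[0.882, 0.472, -0.002], [0.472, -0.882, 0.001], [-0.002, -0.002, -1.0]]
force: [-0.4, 0.2, 0.4]
opening: 0.999
grasp_force: 0.0
```

Request:
{"fn": "move_arm", "kwargs": {"increments": [[0, 0, 0, 0, 0, 0, 0], [0, 0, 0, 0, 0, 0, 0], [0, 0, 0, 0, 0, 0, 0], [0, 0, 0, 0, 0, 0, 0], [0, 0, 0, 0, 0, 0, 0], [0, 0, 0, 0, 0, 0, 0], [0, 0, 0, 0, 0, 0, 0], [0, 0, 0, 0, 0, 0, 0], [0, 0, 0, 0, 0, 0, 0], [0, 0, 0, 0, 0, 0, 0]]}}

```text
time_s: 6.98
position: [0.5261, -0.0261, 0.1377]
tcp_rot: [[0.883, 0.47, 0.001], [0.47, -0.883, -0.0], [0.0, 0.001, -1.0]]
force: [0.2, -0.8, 2.1]
opening: 0.544
grasp_force: 28.7
```

```bash
python3 - <<'E'
from h import *
st()
c=viewer.capture("side");np.savez("side3.npz",**{k:np.array(v) for k,v in c.items()})
a=cv2.resize(c["image"][180:330,270:400],None,fx=4,fy=4,interpolation=cv2.INTER_CUBIC)
cv2.imwrite("pics/graspA.png",a)
E
```

```text
t 6.98 pos [ 0.5261 -0.0261  0.1377] F [ 0.16 -0.81  2.07] M [-0.11 -0.04 -0.04] open 0.544 gf 28.69 yaw 28.0 q [-15.  31. 101.  -0.  48.  47.]
```

View pics/graspA.png

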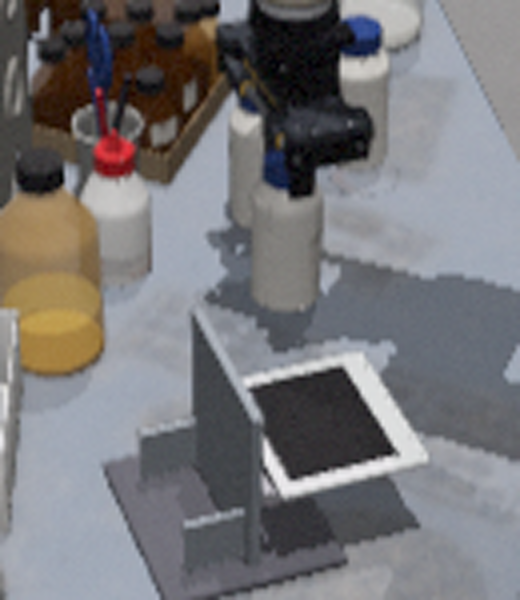

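Gripper closed on bottle A's cap (277,165); ledge down with corners at crop (365,352), (428,462), (275,495).

```bash
python3 - <<'E'
from h import *
np.set_printoptions(precision=4,suppress=True)
S=dict(np.load("side3.npz"));p=lambda u,v:(270+u/4-.5,180+v/4-.5)
c=[at_z(S,p(*q),.08) for q in((365,352),(428,462),(277,497))]
print(c,np.linalg.norm(c[0]-c[1]),np.linalg.norm(c[1]-c[2]))
d=c[0]-c[1];print("yaw",np.degrees(np.arctan2(d[0],-d[1])))
w=np.radians(28);ux=np.array([np.cos(w),np.sin(w)])
m=(c[0]+c[1])[:2]/2;print("edge mid",m,"ledge_mid",m+.055*ux,"hinge",m+.125*ux)
# tilt check: expected corners at angles for hinge guess
# mat centroid
im=S["image"];g=im.max(2);m=np.zeros(g.shape,np.uint8);x0,y0=330,262
reg=(slice(262,306),slice(328,374));mm=(g[reg]<75).astype(np.uint8);n,l,s,ce=cv2.connectedComponentsWithStats(mm)
i=1+np.argmax(s[1:,4]);print(s[i],ce[i]+[328,262],at_z(S,ce[i]+[328,262],.08))
E
```

```text
[array([0.4386, 0.1491, 0.08  ]), array([0.3783, 0.2737, 0.08  ]), array([0.4895, 0.3298, 0.08  ])] 0.13841595368490067 0.12451869000467085
yaw 25.82060296234448
edge mid [0.4085 0.2114] ledge_mid [0.457  0.2372] hinge [0.5188 0.2701]
[  5  10  36  28 619] [349.5541 285.336 ] [0.4659 0.2419 0.08  ]
```

Request:
{"fn": "move_arm", "kwargs": {"increments": [[0, 0, -0.02, 0, 0, 0, 0], [0, 0, -0.05, 0, 0, 0, 0], [0, 0, -0.08, 0, 0, 0, 0], [0, 0, -0.1, 0, 0, 0, 0], [0, 0, -0.1, 0, 0, 0, 0], [0, 0, -0.1, 0, 0, 0, 0], [0, 0, -0.1, 0, 0, 0, 0], [0, 0, -0.1, 0, 0, 0, 0]]}}

```text
time_s: 7.7
position: [0.5254, -0.0258, 0.1673]
tcp_rot: [[0.883, 0.47, -0.001], [0.47, -0.883, 0.0], [-0.001, -0.001, -1.0]]
force: [-0.3, 0.2, -0.4]
opening: 0.549
grasp_force: 28.2
```

Request:
{"fn": "move_arm", "kwargs": {"increments": [[0, 0, 0, 0, 0, 0, 0], [0, 0, 0, 0, 0, 0, 0], [0, 0, 0, 0, 0, 0, 0]]}}

```text
time_s: 7.95
position: [0.5256, -0.0258, 0.1673]
tcp_rot: [[0.883, 0.47, -0.001], [0.47, -0.883, 0.0], [-0.0, -0.0, -1.0]]
force: [0.5, -0.8, -0.5]
opening: 0.547
grasp_force: 28.2
```

```bash
python3 - <<'E'
from h import *
F=[]
for i in range(5):
    c=viewer.capture("side");F.append(bot.read_state()["force"][2])
print(np.round(F,2),np.mean(F));st()
for b in blues(c):
    if 320<b[2][0]<370 and b[2][1]<240: print(b[0],b[2])
E
```

```text
[-0.74  0.07 -2.65 -1.64 -1.4 ] -1.2731641667322982
t 8.2 pos [ 0.5258 -0.0258  0.1675] F [ 0.15 -1.   -1.4 ] M [-0.04  0.08  0.02] open 0.552 gf 28.23 yaw 28.0 q [-15.  28. 100.  -0.  52.  47.]
42 [359.38095238 190.23809524]
21 [333.        204.0952381]
24 [339.20833333 216.66666667]
```

A weighs about 0.13 kg: empty. Setting it back.

Request:
{"fn": "move_arm", "kwargs": {"increments": [[0, 0, 0.03, 0, 0, 0, 0], [0, 0, 0.06, 0, 0, 0, 0], [0, 0, 0.08, 0, 0, 0, 0], [0, 0, 0.09, 0, 0, 0, 0], [0, 0, 0.1, 0, 0, 0, 0], [0, 0, 0.1, 0, 0, 0, 0], [0, 0, 0.1, 0, 0, 0, 0]]}}

```text
time_s: 8.78
position: [0.5258, -0.0257, 0.1378]
tcp_rot: [[0.883, 0.47, -0.0], [0.47, -0.883, 0.0], [0.0, -0.0, -1.0]]
force: [-1.1, 0.4, 3.1]
opening: 0.55
grasp_force: 29.0
```

Request:
{"fn": "move_arm", "kwargs": {"increments": [[0, 0, 0, 0, 0, 0, 1], [0, 0, 0, 0, 0, 0, 1], [0, 0, 0, 0, 0, 0, 1], [0, 0, 0, 0, 0, 0, 1], [0, 0, 0, 0, 0, 0, 1], [0, 0, -0.1, 0, 0, 0, 1], [0, 0, -0.22, 0, 0, 0, 1], [0, 0, -0.34, 0, 0, 0, 1], [0, 0, -0.34, 0, 0, 0, 1]]}}

```text
time_s: 9.53
position: [0.5302, -0.0268, 0.2461]
tcp_rot: [[0.882, 0.47, 0.014], [0.47, -0.882, -0.004], [0.011, 0.01, -1.0]]
force: [0.5, 0.1, 0.7]
opening: 0.991
grasp_force: 0.0
```

```bash
python3 - <<'E'
from h import *
st();print(inc([.563,-.140,.238],28),inc([.563,-.140,.138],28))
E
```

```text
t 9.53 pos [ 0.5302 -0.0268  0.2461] F [0.52 0.15 0.71] M [ 0.01 -0.05  0.01] open 0.991 gf 0.0 yaw 28.1 q [-15.  22.  95.   0.  62.  47.]
[-0.081  0.384  0.03   0.003 -0.003  0.   ] [-0.085  0.381  0.363  0.003 -0.003  0.   ]
```

Request:
{"fn": "move_arm", "kwargs": {"increments": [[-0.023, 0.13, 0, 0, 0, 0, 1], [-0.047, 0.26, 0, 0, 0, 0, 1], [-0.07, 0.395, 0, 0, 0, 0, 1], [-0.07, 0.395, 0, 0, 0, 0, 1], [-0.07, 0.395, 0.08, 0, 0, 0, 1], [-0.07, 0.395, 0.16, 0, 0, 0, 1], [-0.07, 0.395, 0.24, 0, 0, 0, 1], [-0.07, 0.395, 0.3, 0, 0, 0, 1], [-0.07, 0.395, 0.34, 0, 0, 0, 1], [-0.07, 0.395, 0.34, 0, 0, 0, 1]]}}

```text
time_s: 10.37
position: [0.5607, -0.1393, 0.1341]
tcp_rot: [[0.883, 0.47, -0.006], [0.47, -0.883, 0.003], [-0.004, -0.006, -1.0]]
force: [0.3, 0.0, 0.4]
opening: 1.001
grasp_force: 0.0
```

Request:
{"fn": "move_arm", "kwargs": {"increments": [[0, 0, 0, 0, 0, 0, 0], [0, 0, 0, 0, 0, 0, 0], [0, 0, 0, 0, 0, 0, 0], [0, 0, 0, 0, 0, 0, 0], [0, 0, 0, 0, 0, 0, 0], [0, 0, 0, 0, 0, 0, 0], [0, 0, 0, 0, 0, 0, 0], [0, 0, 0, 0, 0, 0, 0], [0, 0, 0, 0, 0, 0, 0]]}}

```text
time_s: 11.12
position: [0.5633, -0.1406, 0.1379]
tcp_rot: [[0.883, 0.47, 0.001], [0.47, -0.883, -0.001], [0.001, 0.001, -1.0]]
force: [0.8, -0.3, 1.8]
opening: 0.548
grasp_force: 28.5
```

Request:
{"fn": "move_arm", "kwargs": {"increments": [[0, 0, -0.02, 0, 0, 0, 0], [0, 0, -0.05, 0, 0, 0, 0], [0, 0, -0.08, 0, 0, 0, 0], [0, 0, -0.1, 0, 0, 0, 0], [0, 0, -0.1, 0, 0, 0, 0], [0, 0, -0.1, 0, 0, 0, 0], [0, 0, -0.1, 0, 0, 0, 0], [0, 0, -0.1, 0, 0, 0, 0], [0, 0, -0.1, 0, 0, 0, 0]]}}

```text
time_s: 11.87
position: [0.5626, -0.1402, 0.1671]
tcp_rot: [[0.883, 0.47, -0.001], [0.47, -0.883, 0.0], [-0.001, -0.001, -1.0]]
force: [0.2, 0.4, -0.4]
opening: 0.545
grasp_force: 28.0
```

```bash
python3 - <<'E'
from h import *
F=[]
for i in range(5):
    c=viewer.capture("side");F.append(bot.read_state()["force"][2])
print(np.round(F,2),np.mean(F));st()
for b in blues(c):
    if 320<b[2][0]<370 and b[2][1]<240: print(b[0],b[2])
E
```

```text
[-0.6  -0.72 -2.09 -1.22 -1.42] -1.2091048083976008
t 12.12 pos [ 0.5629 -0.1403  0.1673] F [-0.47 -0.39 -1.42] M [-0.03 -0.03 -0.  ] open 0.541 gf 28.01 yaw 28.0 q [-25.  32.  92.  -0.  56.  37.]
58 [359.44827586 189.22413793]
21 [333.19047619 197.95238095]
67 [341.94029851 221.82089552]
```

B is empty too (1.2 N). Setting it back and lifting C.

Request:
{"fn": "move_arm", "kwargs": {"increments": [[0, 0, 0.03, 0, 0, 0, 0], [0, 0, 0.06, 0, 0, 0, 0], [0, 0, 0.08, 0, 0, 0, 0], [0, 0, 0.09, 0, 0, 0, 0], [0, 0, 0.1, 0, 0, 0, 0], [0, 0, 0.1, 0, 0, 0, 0], [0, 0, 0.1, 0, 0, 0, 0]]}}

```text
time_s: 12.7
position: [0.5628, -0.1401, 0.1379]
tcp_rot: [[0.883, 0.47, -0.001], [0.47, -0.883, 0.001], [-0.0, -0.001, -1.0]]
force: [-1.4, 0.9, 3.4]
opening: 0.549
grasp_force: 28.6
```

Request:
{"fn": "move_arm", "kwargs": {"increments": [[0, 0, 0, 0, 0, 0, 1], [0, 0, 0, 0, 0, 0, 1], [0, 0, 0, 0, 0, 0, 1], [0, 0, 0, 0, 0, 0, 1], [0, 0, 0, 0, 0, 0, 1], [0, 0, -0.1, 0, 0, 0, 1], [0, 0, -0.22, 0, 0, 0, 1], [0, 0, -0.34, 0, 0, 0, 1], [0, 0, -0.34, 0, 0, 0, 1]]}}

```text
time_s: 13.45
position: [0.5673, -0.1421, 0.2467]
tcp_rot: [[0.882, 0.47, 0.014], [0.47, -0.882, -0.006], [0.009, 0.012, -1.0]]
force: [1.0, -0.1, 0.2]
opening: 0.993
grasp_force: 0.0
```

Request:
{"fn": "move_arm", "kwargs": {"increments": [[-0.1, 0.05, 0, 0, 0, 0, 1], [-0.2, 0.1, 0, 0, 0, 0, 1], [-0.3, 0.15, 0, 0, 0, 0, 1], [-0.408, 0.206, 0, 0, 0, 0, 1], [-0.408, 0.206, 0.06, 0, 0, 0, 1], [-0.408, 0.206, 0.14, 0, 0, 0, 1], [-0.408, 0.206, 0.22, 0, 0, 0, 1], [-0.408, 0.206, 0.29, 0, 0, 0, 1], [-0.408, 0.206, 0.34, 0, 0, 0, 1], [-0.408, 0.206, 0.34, 0, 0, 0, 1]]}}

```text
time_s: 14.28
position: [0.482, -0.2511, 0.1344]
tcp_rot: [[0.883, 0.47, -0.005], [0.47, -0.883, 0.004], [-0.003, -0.006, -1.0]]
force: [-0.4, 0.9, 0.0]
opening: 0.998
grasp_force: 0.0
```

Request:
{"fn": "move_arm", "kwargs": {"increments": [[0, 0, 0, 0, 0, 0, 0], [0, 0, 0, 0, 0, 0, 0], [0, 0, 0, 0, 0, 0, 0], [0, 0, 0, 0, 0, 0, 0], [0, 0, 0, 0, 0, 0, 0], [0, 0, 0, 0, 0, 0, 0], [0, 0, 0, 0, 0, 0, 0], [0, 0, 0, 0, 0, 0, 0], [0, 0, 0, 0, 0, 0, 0]]}}

```text
time_s: 15.03
position: [0.4851, -0.2537, 0.1384]
tcp_rot: [[0.883, 0.47, 0.003], [0.47, -0.883, -0.003], [0.001, 0.004, -1.0]]
force: [0.5, -2.5, 3.2]
opening: 0.542
grasp_force: 28.9
```

Request:
{"fn": "move_arm", "kwargs": {"increments": [[0, 0, -0.02, 0, 0, 0, 0], [0, 0, -0.05, 0, 0, 0, 0], [0, 0, -0.08, 0, 0, 0, 0], [0, 0, -0.1, 0, 0, 0, 0], [0, 0, -0.1, 0, 0, 0, 0], [0, 0, -0.1, 0, 0, 0, 0], [0, 0, -0.1, 0, 0, 0, 0], [0, 0, -0.1, 0, 0, 0, 0], [0, 0, -0.1, 0, 0, 0, 0]]}}

```text
time_s: 15.78
position: [0.4837, -0.2521, 0.1671]
tcp_rot: [[0.883, 0.47, -0.001], [0.47, -0.883, 0.001], [-0.0, -0.001, -1.0]]
force: [-0.3, 0.2, -5.4]
opening: 0.538
grasp_force: 27.3
```

```bash
python3 - <<'E'
from h import *
F=[]
for i in range(4):
    c=viewer.capture("side");F.append(bot.read_state()["force"][2])
print(np.round(F,2),np.mean(F));st()
for b in blues(c):
    if 320<b[2][0]<370 and b[2][1]<240: print(b[0],b[2])
print(inc([.462,.239,.262],28))
E
```

```text
[-4.76 -4.88 -5.02 -5.23] -4.971785574931527
t 15.98 pos [ 0.4839 -0.2523  0.1673] F [ 0.9   0.55 -5.23] M [-0.01 -0.02  0.  ] open 0.539 gf 27.29 yaw 28.0 q [-39.  29.  97.   0.  53.  23.]
28 [357.85714286 182.75      ]
60 [336.23333333 203.13333333]
64 [342.359375 221.84375 ]
[ 0.706 -1.48  -0.315 -0.     0.     0.   ]
```

C is full (5 N). Carrying it high over to the ledge.

Request:
{"fn": "move_arm", "kwargs": {"increments": [[0, 0, -0.05, 0, 0, 0, 0], [0, 0, -0.14, 0, 0, 0, 0], [0, 0, -0.24, 0, 0, 0, 0], [0, 0, -0.34, 0, 0, 0, 0], [0, 0, -0.43, 0, 0, 0, 0], [0, 0, -0.49, 0, 0, 0, 0], [0, 0, -0.51, 0, 0, 0, 0], [0, 0, -0.51, 0, 0, 0, 0]]}}

```text
time_s: 16.65
position: [0.4846, -0.2528, 0.3221]
tcp_rot: [[0.883, 0.47, 0.003], [0.47, -0.883, -0.002], [0.002, 0.004, -1.0]]
force: [0.4, -0.2, -4.3]
opening: 0.54
grasp_force: 27.3
```

Request:
{"fn": "move_arm", "kwargs": {"increments": [[0.01, -0.03, 0, 0, 0, 0, 0], [0.04, -0.09, 0, 0, 0, 0, 0], [0.08, -0.18, 0, 0, 0, 0, 0], [0.125, -0.27, 0, 0, 0, 0, 0], [0.165, -0.36, 0, 0, 0, 0, 0], [0.21, -0.45, 0, 0, 0, 0, 0], [0.25, -0.54, 0, 0, 0, 0, 0], [0.29, -0.63, 0, 0, 0, 0, 0], [0.33, -0.72, 0, 0, 0, 0, 0], [0.37, -0.8, 0, 0, 0, 0, 0]]}}

```text
time_s: 17.48
position: [0.4663, 0.0143, 0.3182]
tcp_rot: [[0.882, 0.47, -0.006], [0.47, -0.882, 0.002], [-0.004, -0.005, -1.0]]
force: [0.1, -0.1, -6.0]
opening: 0.54
grasp_force: 27.3
```

Request:
{"fn": "move_arm", "kwargs": {"increments": [[0.04, -0.08, 0, 0, 0, 0, 0], [0.08, -0.17, 0, 0, 0, 0, 0], [0.12, -0.26, 0, 0, 0, 0, 0], [0.16, -0.35, 0, 0, 0, 0, 0], [0.2, -0.44, 0, 0, 0, 0, 0], [0.24, -0.53, 0, 0, 0, 0, 0], [0.275, -0.6, 0, 0, 0, 0, 0], [0.3, -0.65, 0, 0, 0, 0, 0], [0.313, -0.676, 0, 0, 0, 0, 0], [0.313, -0.676, 0, 0, 0, 0, 0]]}}

```text
time_s: 18.32
position: [0.455, 0.2362, 0.3187]
tcp_rot: [[0.881, 0.473, -0.004], [0.473, -0.881, -0.0], [-0.004, -0.002, -1.0]]
force: [0.3, -0.1, -6.3]
opening: 0.538
grasp_force: 27.3
```

```bash
python3 - <<'E'
from h import *
c=viewer.capture("side");np.savez("side4.npz",**{k:np.array(v) for k,v in c.items()})
cv2.imwrite("pics/over.png",cv2.resize(c["image"][170:320,270:400],None,fx=4,fy=4,interpolation=cv2.INTER_CUBIC))
st();print(inc([.457,.235,.222],28))
print("expected axis foot/cap px in crop",(proj(c,[.457,.235,.182])-[270,170])*4,(proj(c,[.457,.235,.08])-[270,170])*4)
E
```

```text
t 18.37 pos [0.4554 0.2348 0.319 ] F [ 0.52  0.56 -4.92] M [-0.04 -0.04 -0.07] open 0.542 gf 27.3 yaw 28.2 q [15. 16. 91. -0. 73. 77.]
[ 0.006  0.002  0.323 -0.     0.001  0.001]
expected axis foot/cap px in crop [335.08181287 357.35328519] [330.22162277 456.68877953]
```

View pics/over.png

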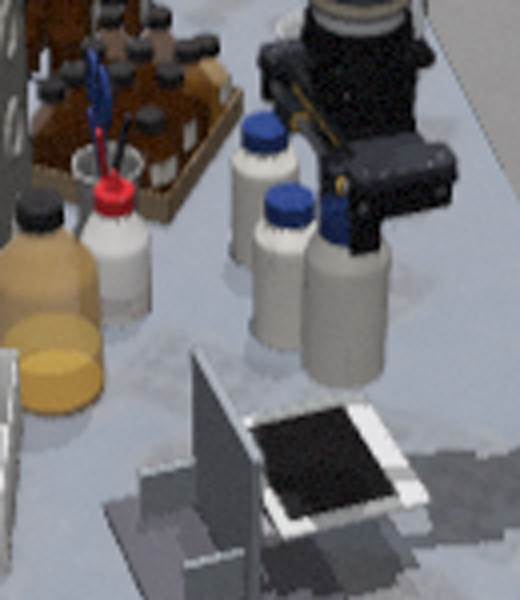

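The full bottle hangs upright over the mat, foot about crop (344,365); mat centre about (325,460). I nudge 6 mm in tool +x and descend.

Request:
{"fn": "move_arm", "kwargs": {"increments": [[0.02, 0, 0.04, 0, 0, 0, 0], [0.02, 0, 0.1, 0, 0, 0, 0], [0.02, 0, 0.16, 0, 0, 0, 0], [0.02, 0, 0.22, 0, 0, 0, 0], [0.02, 0, 0.26, 0, 0, 0, 0], [0.02, 0, 0.29, 0, 0, 0, 0], [0.02, 0, 0.3, 0, 0, 0, 0], [0.02, 0, 0.3, 0, 0, 0, 0], [0.02, 0, 0.3, 0, 0, 0, 0]]}}

```text
time_s: 19.12
position: [0.4625, 0.2372, 0.231]
tcp_rot: [[0.883, 0.47, 0.001], [0.47, -0.883, 0.0], [0.001, 0.0, -1.0]]
force: [-0.7, -0.1, -4.1]
opening: 0.536
grasp_force: 27.3
```

Request:
{"fn": "move_arm", "kwargs": {"increments": [[0, 0, 0.005, 0, 0, 0, 0], [0, 0, 0.01, 0, 0, 0, 0], [0, 0, 0.015, 0, 0, 0, 0], [0, 0, 0.02, 0, 0, 0, 0], [0, 0, 0.024, 0, 0, 0, 0], [0, 0, 0.024, 0, 0, 0, 0], [0, 0, 0.024, 0, 0, 0, 0]]}}

```text
time_s: 19.7
position: [0.4619, 0.2376, 0.2233]
tcp_rot: [[0.883, 0.47, -0.0], [0.47, -0.883, -0.0], [-0.0, -0.0, -1.0]]
force: [0.3, -0.1, -5.2]
opening: 0.539
grasp_force: 27.3
```

```bash
python3 - <<'E'
from h import *
st()
E
```

```text
t 19.7 pos [0.4619 0.2376 0.2233] F [ 0.29 -0.08 -5.25] M [-0.02 -0.02 -0.05] open 0.539 gf 27.3 yaw 28.1 q [15. 23. 98. -0. 59. 77.]
```

Request:
{"fn": "move_arm", "kwargs": {"increments": [[0, 0, 0.004, 0, 0, 0, 0], [0, 0, 0.008, 0, 0, 0, 0], [0, 0, 0.011, 0, 0, 0, 0], [0, 0, 0.014, 0, 0, 0, 0], [0, 0, 0.016, 0, 0, 0, 0], [0, 0, 0.016, 0, 0, 0, 0], [0, 0, 0.016, 0, 0, 0, 0]]}}

```text
time_s: 20.28
position: [0.4622, 0.2377, 0.2188]
tcp_rot: [[0.883, 0.47, 0.001], [0.47, -0.883, 0.0], [0.001, 0.0, -1.0]]
force: [0.1, -1.0, -2.9]
opening: 0.54
grasp_force: 27.6
```

Request:
{"fn": "move_arm", "kwargs": {"increments": [[0, 0, 0.002, 0, 0, 0, 0], [0, 0, 0.003, 0, 0, 0, 0], [0, 0, 0.003, 0, 0, 0, 0], [0, 0, 0.003, 0, 0, 0, 0]]}}

```text
time_s: 20.62
position: [0.4629, 0.2379, 0.2185]
tcp_rot: [[0.883, 0.47, 0.002], [0.47, -0.883, 0.001], [0.003, 0.0, -1.0]]
force: [0.3, 1.0, 1.9]
opening: 0.541
grasp_force: 28.5
```

Fully borne by the ledge (slight upward force). Releasing and rising.

Request:
{"fn": "move_arm", "kwargs": {"increments": [[0, 0, 0, 0, 0, 0, 1], [0, 0, 0, 0, 0, 0, 1], [0, 0, 0, 0, 0, 0, 1], [0, 0, 0, 0, 0, 0, 1], [0, 0, 0, 0, 0, 0, 1], [0, 0, 0, 0, 0, 0, 1], [0, 0, -0.06, 0, 0, 0, 1], [0, 0, -0.15, 0, 0, 0, 1], [0, 0, -0.28, 0, 0, 0, 1], [0, 0, -0.4, 0, 0, 0, 1]]}}

```text
time_s: 21.45
position: [0.4613, 0.2373, 0.3385]
tcp_rot: [[0.883, 0.47, -0.002], [0.47, -0.883, -0.001], [-0.002, -0.0, -1.0]]
force: [1.7, -0.3, -0.8]
opening: 0.997
grasp_force: 0.0
```

Request:
{"fn": "move_arm", "kwargs": {"increments": [[0, 0, 0, 0, 0, 0, 1], [0, 0, 0, 0, 0, 0, 1], [0, 0, 0, 0, 0, 0, 1], [0, 0, 0, 0, 0, 0, 1], [0, 0, 0, 0, 0, 0, 1], [0, 0, 0, 0, 0, 0, 1]]}}

```text
time_s: 21.95
position: [0.4613, 0.2374, 0.3362]
tcp_rot: [[0.883, 0.47, -0.003], [0.47, -0.883, -0.001], [-0.003, -0.001, -1.0]]
force: [0.4, 0.6, 0.7]
opening: 1.001
grasp_force: 0.0
```

```bash
python3 - <<'E'
from h import *
c=viewer.capture("side");S0=dict(np.load("side0.npz"))
cv2.imwrite("pics/final.png",cv2.resize(c["image"][170:320,270:400],None,fx=4,fy=4,interpolation=cv2.INTER_CUBIC))
st()
for b in blues(c):
    if 320<b[2][0]<370 and b[2][1]<260: print(b[0],b[2],solve_cap(c,b[2]),solve_cap(c,b[2],.08))
E
```

```text
t 22.0 pos [0.4615 0.2374 0.3364] F [ 0.48 -0.57  0.61] M [0.04 0.01 0.01] open 0.999 gf 0.0 yaw 28.0 q [15. 16. 89. -0. 75. 77.]
55 [336.54545455 203.45454545] [ 0.55624035 -0.13189051] [ 0.54220013 -0.01025583]
70 [341.85714286 221.92857143] [ 0.52285005 -0.0173637 ] [0.51132734 0.09563674]
97 [352.79381443 251.59793814] [0.4678163  0.14366972] [0.46044298 0.24452967]
```

View pics/final.png

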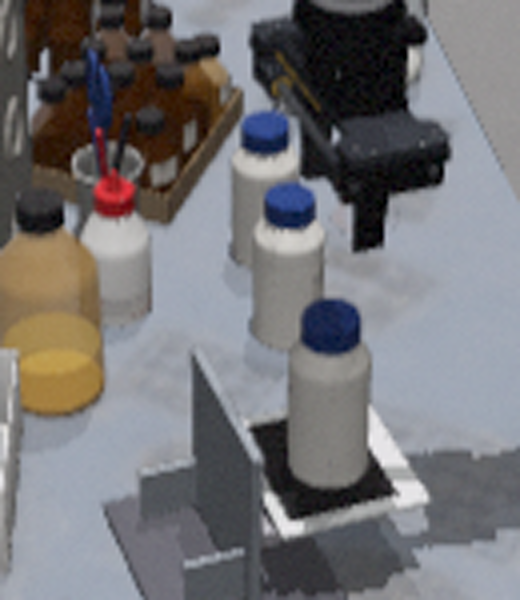

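The full bottle stands upright near the mat's centre (foot about crop (328,465)); A and B stand where they were, gripper clear above.

```bash
python3 -c "
from rig import workorder;print(workorder.hand_in())"
```

```text
the job is handed in; nothing more can be done
None
```

The ledge is folded down level. Bottle C was the full one (about 5 N against 1.2 N for A and B) and now stands upright near the middle of the ledge. A and B are back within a few millimetres of where they stood, and the job is handed in; no verdict came back.

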